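Push the centrifuge bucket drawer home

ROBOT

A 6-joint arm with a two-finger parallel gripper is mounted at the origin on the work surface. World frame = base frame: x ahead of the robot, y to its left, z up, the work surface at z = 0. Lengths are in mm, angles in rad, forces in N, time in s.
With the tool pointing down it reaches from about 400 to 925 mm from the base axis. Payload 12.5 kg.
Tool frame: the origin (TCP) lies between the finger pads; the fingertips stand 11 mm ahead of it and the grasp point (between the pads) lies 8 mm behind it (env.tip_extent is the distance from the TCP to the fingertips, in mm); x points along the fingers, z is the direction in which the jaws open and shut, and the axes are right-handed (so a half turn about x gives the same grasp; the last joint's range is limited). The gripper opens to 95 mm and grips with 3 to 60 N. Pads are 20 mm wide; open, the fingers measure 119 mm over their backs; the gripper's body (75 mm by 180 mm) begins 59 mm behind the grasp point.
Start: joints at [1.065, 0.491, 1.559, -0, 1.092, -0.106], TCP at [243.256, 575.736, 225.661] pointing down, gripper open.
Joint ranges: [-3.1, 3.1], [-0.84, 2.19], [0.05, 2.79], [-1.13, 4.28], [0.06, 2.93], [-2.69, 2.69]. Speed limits (rad/s): [2.22, 2.22, 2.79, 3.14, 3.14, 3.14].

INTERFACE

Orientations are given as [roll, pitch, yaw] about the fixed x, y, z axes, in that order (R = Rz(yaw) Ry(pitch) Rx(roll)).
In Python, from cell import status, imaging, env gives the robot as it stands. The module is installed in compiled form; this text tells all that it offers.
- The arm moves only by the tool apply_moves, never from a script. Its argument "increments" is a list of rows, each a list of 5 numbers: the closure, from 0 (fully open) to 1 (shut), then the shift along the tool's x, y, z in mm, then the turn about the tool's x in degrees. A call has 1 to 10 rows; each row shifts and turns the commanded pose from where the row before left it, along the tool's axes as they then stand; what a row does not reach is not made up. A row lasts 1/10 s, in which the tool goes at most 50 mm and 8.59 degrees, less where a joint would pass 70% of its speed; a pose out of reach is approached as far as the arm can. A call with a gripper value outside its range is refused whole. The fingers move at their own pace and stop on an object; the grip force is fixed at half the most. Time passes only in rows, so rows that do not move let the fingers close. It gives the time, the measured TCP pose, the force and the opening at its end, in the units of the state.
- status.state(): the state, without advancing time (a new reading comes with each control period).
- imaging.read_camera(name): name is "side" or "top"; returns a dict with "pixels" (384x512x3 uint8, red, green, blue), "fovy" (degrees; the focal length in pixels is half the picture's height over the tangent of half this angle, whatever the lens; pixels are square), "cx", "cy" (the principal point, pixels), "R" (3x3) and "t" (3): a world point X has camera coordinates R X + t. Camera axes: x right, y down, z forward; pixel columns grow to the right and rows downward; lengths in mm; the calibration is good to about 2 mm. A picture is of the moment at which its call begins. There is no depth.
- env.job_done(): hands the job in, once; it reports no verdict.
The state is a dict: "t": time; "joints": joint angles; "qvel": joint speeds; "tau": joint torques, N m; "eef_pos": TCP position; "tcp_rot": TCP orientation; "ft_force": force on the tool from outside, world axes, zero at the start; "moment": the same for the moment, N m; "opening": opening from 0.0 (shut) to 1.0 (fully open).
Only numpy, scipy, OpenCV 4.12 (cv2) and the standard library are available. Lean on these libraries where they do the work, as an engineer would, in place of code of your own. Each camera call takes 0.05 s, during which the arm holds its last target. There are 200 camera calls.

TASK

Two small bench drawer units have been left with their drawers open. Push the wider drawer, the one holding the round centrifuge buckets, gently and fully home until it seats at its detent, without slamming it. Leave the narrower drawer with the slim tubes open as it is.

Things in the scene. Friction and masses are not known exactly. Their poses are not given: they have to be found in the camera images.
- bucket_drawer_front (a point): Centre of the outer face of the wider white drawer's front, a flat upright panel 196 mm wide and 94 tall (3 to 97 above the bench; this point at 50). The drawer holds round black centrifuge buckets with clear domes. x is level and points into the unit, the way it closes; y along the panel, z up. Fixed unit behind: 200 wide, 240 deep, 100 tall, a loose 28 mm tall dish on the rear half of its top.
- bucket_drawer (a joint): How far the wider drawer is open, in m: 0 is home; starts 0.07 to 0.12 open. It slides with about 1 N of friction (2 N at 0.1 m/s), may coast a few mm and stays where left; at the detent a sprung roller resists with up to about 6 N from 15 to 8 mm open, and below about 6 mm draws the drawer home against its stop and holds it.
- tube_drawer_front (a point): Centre of the outer face of the narrower white drawer's front: a panel 136 mm wide, otherwise like the other, same axes. The drawer holds rows of slim white-capped tubes; leave it alone. Fixed unit behind: 140 wide, 240 deep, 100 tall, a loose 28 mm tall box on the rear half of its top. Which unit stands left varies.
- tube_drawer (a joint): How far the narrower drawer is open, in m: 0 is fully home; it starts 0.07 to 0.12 open and slides as the other.

How it is judged:
By the outcome, as a careful person would: the job done as asked, in the order asked, and still so for the second after the job is handed in, with the robot touching nothing.
It also fails if it takes over 43 s, if anything falls off the work surface, if the arm or the gripper's body presses on something with over 40 N, if the wrist force passes 120 N, or if a joint passes its speed limit or range.

## Working session

There is one attempt and no reset: what is moved stays moved. The work goes in short steps, Python scripts to look and compute and a tool call to move; the robot and the scene stay as the last step left them, time stands still between calls to the robot, and variables do not carry over. Pictures are saved under pics/ and viewed, about 8 in all and at most 12, crops included, and the job is handed in when it is done.

Besides the shell and the picture viewer there is one more tool, called after ">>>" as name(argument=value, ...), one argument or row to a line, values as JSON. apply_moves: Moves the arm, as the interface text tells. Its arguments: {"type":"object","properties":{"increments":{"type":"array"}},"required":["increments"]}

```bash
mkdir -p pics; python3 - <<'E'
from cell import status, imaging, env
import cv2,pickle
d={}
for n in("side","top"):
    c=imaging.read_camera(n);d[n]=c
    cv2.imwrite(f"pics/{n}0.png",c["pixels"][:,:,::-1])
    print(n,c["fovy"],c["cx"],c["cy"],c["R"],c["t"], -c["R"].T@c["t"])
pickle.dump(d,open("c0.pkl","wb"))
print(status.state(),env.tip_extent)
E
```

```text
side 47.74194188285697 255.74063723671986 195.0767698875169 [[-0.99957682 -0.02739474 -0.00978288]
 [-0.0044959   0.47775814 -0.87847991]
 [ 0.02873958 -0.87806417 -0.47767913]] [605.1846535   78.35584089 788.67693478] [582.61459072 671.6526932  451.48899044]
top 53.218794626555265 255.6237721131624 183.382287663672 [[-0.01314227 -0.99814756  0.05940308]
 [-0.99678952  0.00838557 -0.07962626]
 [ 0.07898063 -0.06025884 -0.99505323]] [-24.85242234 629.64929871 670.07838754] [574.37798961  10.29179373 718.37659465]
{'t': 0.1, 'joints': array([ 1.06539904e+00,  4.91460534e-01,  1.55936463e+00,  9.94309497e-06,
        1.09169957e+00, -1.05602122e-01]), 'qvel': array([-6.95212821e-04, -1.84039713e-03, -5.22497428e-04,  1.59081658e-05,
       -4.61715630e-04,  1.37036419e-03]), 'tau': array([ 3.75669697e-03, -6.13628840e+01, -2.58609170e+01,  6.94694789e-02,
        4.69708128e-02, -6.87254328e-05]), 'eef_pos': array([243.15271881, 575.55234334, 225.1524774 ]), 'tcp_rot': array([ 3.02652878,  1.56986421, -2.08565995]), 'ft_force': array([ 0.3521288 , -0.44819123, -0.99721766]), 'moment': array([-0.00734667,  0.04582467, -0.01440063]), 'opening': 0.9984485805686807} 11.0
```

View pics/side0.png

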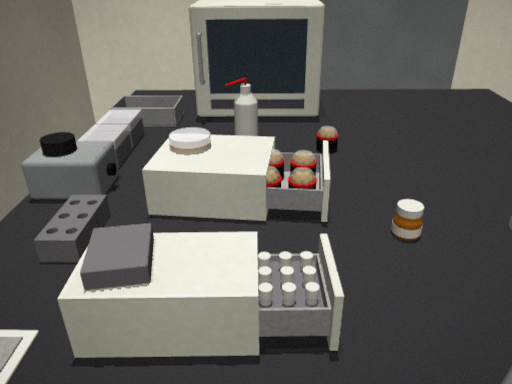

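View pics/top0.png

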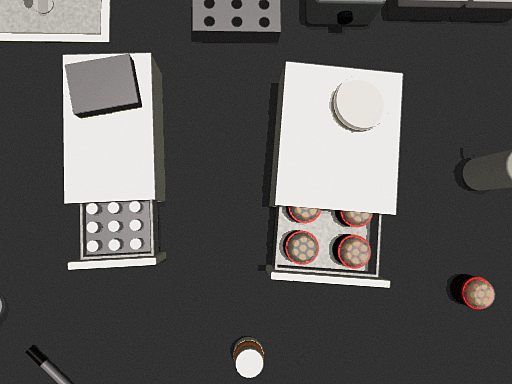

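The side view shows the narrow tube unit near the camera and the bucket unit behind it. In the top view the wide bucket unit is on the right: unit top corners near (286,62), (403,72), (396,213), (275,205), and drawer front strip from (272,279) to (389,286). The tube drawer is on the left, its front at row 264. A jar stands at (249,360) and a loose bucket at (478,293), both near the approach.

```bash
cat > h.py <<'E'
import numpy as np,cv2
def ray(c,u,v,z):
    h=c["pixels"].shape[0];f=h/2/np.tan(np.radians(c["fovy"])/2)
    R=c["R"];o=-R.T@c["t"];d=R.T@np.array([(u-c["cx"])/f,(v-c["cy"])/f,1.])
    return o+d*(z-o[2])/d[2]
def proj(c,X):
    h=c["pixels"].shape[0];f=h/2/np.tan(np.radians(c["fovy"])/2)
    p=c["R"]@np.array(X,float)+c["t"];return f*p[0]/p[2]+c["cx"],f*p[1]/p[2]+c["cy"]
def rects(c):
    "bright regions in the top view: drawer front top edge, unit top"
    m=cv2.inRange(c["pixels"],(170,170,165),(255,255,255))
    out=[]
    for k in cv2.findContours(m,cv2.RETR_EXTERNAL,cv2.CHAIN_APPROX_NONE)[0]:
        if cv2.contourArea(k)>200: out.append((cv2.contourArea(k),cv2.minAreaRect(k)))
    return out
E
python3 - <<'E'
import pickle,numpy as np,cv2
from h import *
d=pickle.load(open("c0.pkl","rb"));c=d["top"]
for a,r in rects(c):
    b=cv2.boxPoints(r);print(a,[np.round(x).tolist() for x in b])
    for z in(97,100):
        P=np.array([ray(c,u,v,z)[:2] for u,v in b]);print(z,P.round(1).tolist(),np.linalg.norm(np.diff(P,axis=0),axis=1).round(1),"ctr",P.mean(0).round(1))
for n,p in(("jar",(249,362)),("bucket",(478,293))): print(n,ray(c,*p,45))
print([np.round(ray(d["side"],u,v,97),1) for u,v in((324,143),(327,217),(321,238),(338,340))])
E
```

```text
573.0 [[236.0, 349.0], [262.0, 349.0], [262.0, 377.0], [236.0, 377.0]]
97 [[363.1, 7.0], [361.7, -34.0], [319.2, -33.3], [320.7, 7.4]] [40.9 42.6 40.7] ctr [341.2 -13.2]
100 [[364.1, 7.0], [362.7, -33.7], [320.4, -33.1], [321.9, 7.4]] [40.7 42.4 40.5] ctr [342.3 -13.1]
693.0 [[271.0, 279.0], [271.0, 272.0], [389.0, 280.0], [389.0, 287.0]]
97 [[470.4, -49.3], [481.3, -50.3], [463.2, -243.7], [452.2, -242.4]] [ 10.9 194.3  11.1] ctr [ 466.8 -146.5]
100 [[470.9, -49.0], [481.7, -50.0], [463.7, -242.5], [452.7, -241.2]] [ 10.9 193.3  11. ] ctr [ 467.3 -145.7]
527.0 [[68.0, 262.0], [155.0, 257.0], [155.0, 264.0], [68.0, 269.0]]
97 [[503.1, 267.6], [507.9, 133.6], [496.9, 132.9], [492.3, 266.8]] [134.2  11.  134. ] ctr [500.  200.2]
100 [[503.4, 266.4], [508.2, 133.0], [497.3, 132.3], [492.7, 265.5]] [133.5  11.  133.4] ctr [500.4 199.3]
3009.5 [[274.0, 269.0], [279.0, 207.0], [382.0, 215.0], [377.0, 277.0]]
97 [[485.5, -55.4], [585.1, -65.0], [569.9, -236.0], [469.2, -224.0]] [100.  171.7 101.5] ctr [ 527.4 -145.1]
100 [[486.0, -55.1], [585.0, -64.6], [570.0, -234.8], [469.7, -222.8]] [ 9
[... 405 characters left out ...]
.6, 284.5], [841.2, 140.0], [507.8, 133.6], [509.0, 272.4]] [144.5 333.4 138.7] ctr [673.9 207.6]
100 [[836.3, 283.2], [839.9, 139.4], [508.2, 133.0], [509.3, 271.1]] [143.8 331.8 138.1] ctr [673.4 206.7]
3854.0 [[-0.0, 0.0], [109.0, 0.0], [109.0, 41.0], [0.0, 41.0]]
97 [[926.5, 385.3], [930.2, 211.7], [860.1, 210.6], [857.6, 382.7]] [173.6  70.1 172.2] ctr [893.6 297.6]
100 [[924.8, 383.5], [928.5, 210.8], [858.7, 209.6], [856.2, 380.9]] [172.8  69.8 171.3] ctr [892.  296.2]
jar [323.23009358 -15.1914217   45.        ]
bucket [ 428.01369779 -425.91506042   45.        ]
[array([ 461.2, -219.6,   97. ]), array([490.8,  90.6,  97. ]), array([506.2, 148.8,  97. ]), array([508.2, 339.8,  97. ])]
```

```bash
cat >> h.py <<'E'
from scipy.spatial.transform import Rotation as Ro
def tool(s): return Ro.from_euler("xyz",s["tcp_rot"]).as_matrix()
E
python3 - <<'E'
from cell import status
from h import *
s=status.state();R=tool(s);print(R.round(3))
print("turn for tool z at each panel direction:")
n=np.array([.9956,-.0938,0]);y=np.array([.0938,.9956,0])
for g in(y,-y):
    a=np.degrees(np.arctan2(np.dot(np.cross(R[:,2],g),R[:,0]),R[:,2]@g));R2=R@Ro.from_rotvec([np.radians(a),0,0]).as_matrix()
    print(a,"j6",s["joints"][5]);print(R2.round(3))
p=s["eef_pos"]
for w in((450,200,225),(425,-142,225)):
    w=np.array(w,float);print(w,"world",(w-p).round(1),"tool now",(R.T@(w-p)).round(1));p=w
E
```

```text
[[-0.    -0.921  0.389]
 [-0.001  0.389  0.921]
 [-1.     0.    -0.001]]
turn for tool z at each panel direction:
-17.524639367995345 j6 -0.10560212229242008
[[-0.    -0.996  0.094]
 [-0.001  0.094  0.996]
 [-1.     0.    -0.001]]
162.47536063200465 j6 -0.10560212229242008
[[-0.     0.996 -0.094]
 [-0.001 -0.094 -0.996]
 [-1.    -0.     0.001]]
[450. 200. 225.] world [ 2.068e+02 -3.756e+02 -2.000e-01] tool now [   0.4 -336.7 -265.4]
[ 425. -142.  225.] world [ -25. -342.    0.] tool now [ 3.000e-01 -1.101e+02 -3.248e+02]
```

>>> apply_moves(
  increments=[
    [1,0,0,0,-5.84],
    [1,0,0,0,-5.84],
    [1,0,0,0,-5.84],
    [1,0,-24,-35,0],
    [1,0,-24,-35,0],
    [1,0,-24,-35,0],
    [1,0,-24,-35,0],
    [1,0,-24,-35,0],
    [1,0,-24,-35,0],
    [1,0,-24,-35,0],
  ],
)

```text
t: 1.1
eef_pos: [387.9, 314.4, 225.5]
tcp_rot: [1.82, 1.571, -2.986]
ft_force: [0.0, 0.5, 0.3]
opening: 0.215
```

>>> apply_moves(
  increments=[
    [1,0,-24,-35,0],
    [1,0,-24,-35,0],
    [1,0,-24,-35,0],
    [1,0,0,-40,0],
    [1,0,0,-40,0],
    [1,0,0,-40,0],
    [1,0,0,-40,0],
    [1,0,0,-40,0],
    [1,0,0,-40,0],
    [1,0,0,-40,0],
  ],
)

```text
t: 2.1
eef_pos: [422.5, -75.5, 225.6]
tcp_rot: [-0.071, 1.571, 1.406]
ft_force: [1.0, 0.7, 0.0]
opening: 0.002
```

```bash
python3 - <<'E'
from cell import status
from h import *
s=status.state();R=tool(s);p=s["eef_pos"];print(s["t"],p,R.round(3),s["joints"].round(2),s["opening"])
print("tool shift to standoff",(R.T@(np.array([427,-142.5,56])-p)).round(1))
E
```

```text
2.1 [422.54215134 -75.52913855 225.59756384] [[ 0.    -0.996  0.094]
 [ 0.     0.094  0.996]
 [-1.    -0.     0.   ]] [-0.33  0.21  2.01  0.    0.92 -1.81] 0.002455406579542984
tool shift to standoff [169.6 -10.7 -66.3]
```

>>> apply_moves(
  increments=[
    [1,0,-3,-33,0],
    [1,0,-3,-33,0],
    [1,30,0,0,0],
    [1,35,0,0,0],
    [1,35,0,0,0],
    [1,35,0,0,0],
    [1,20,0,0,0],
    [1,14,0,0,0],
    [1,0,0,0,0],
    [1,0,0,0,0],
  ],
)

```text
t: 3.1
eef_pos: [422.8, -140.3, 56.7]
tcp_rot: [1.032, 1.57, 2.509]
ft_force: [-0.0, 0.1, 0.2]
opening: 0.007
```

```bash
python3 - <<'E'
from cell import status,imaging
from h import *
c=imaging.read_camera("top");cv2.imwrite("pics/top1.png",c["pixels"][:,:,::-1])
c=imaging.read_camera("side");cv2.imwrite("pics/side1.png",c["pixels"][:,:,::-1])
s=status.state();print(s["t"],s["eef_pos"],s["ft_force"])
E
```

```text
3.2 [ 423.1678076  -140.41455508   57.36363479] [ 0.12453999 -0.28161222 -0.29248635]
```

View pics/side1.png

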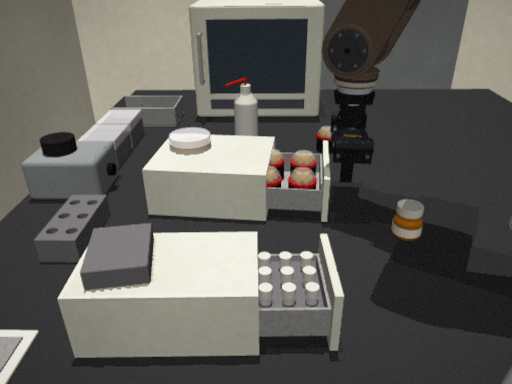

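View pics/top1.png

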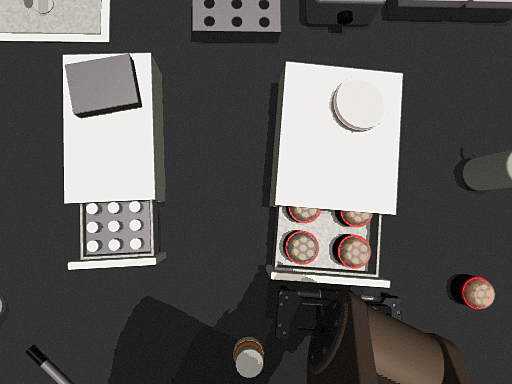

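The gripper stands just in front of the wide drawer's panel, clear of it in both views (panel at row ~280, gripper body at rows 290–335 in top view). Now a slow push.

>>> apply_moves(
  increments=[
    [1,0,-4,0,0],
    [1,0,-4,0,0],
    [1,0,-4,0,0],
    [1,0,-4,0,0],
    [1,0,-4,0,0],
    [1,0,-3,0,0],
    [1,0,-3,0,0],
    [1,0,-3,0,0],
    [1,0,-3,0,0],
    [1,0,-3,0,0],
  ],
)

```text
t: 4.2
eef_pos: [457.8, -143.5, 56.6]
tcp_rot: [0.921, 1.57, 2.397]
ft_force: [-1.3, 1.0, -0.0]
opening: 0.004
```

>>> apply_moves(
  increments=[
    [1,0,-4,0,0],
    [1,0,-4,0,0],
    [1,0,-4,0,0],
    [1,0,-4,0,0],
    [1,0,-4,0,0],
    [1,0,-4,0,0],
    [1,0,-4,0,0],
    [1,0,-4,0,0],
    [1,0,-4,0,0],
    [1,0,-4,0,0],
  ],
)

```text
t: 5.2
eef_pos: [497.8, -147.3, 56.6]
tcp_rot: [0.223, 1.571, 1.7]
ft_force: [-1.3, 0.2, -0.9]
opening: 0.005
```

```bash
cat > m.py <<'E'
from cell import status,imaging
from h import *
import sys
c=imaging.read_camera("top");cv2.imwrite(f"pics/{sys.argv[1]}.png",c["pixels"][:,:,::-1])
s=status.state();n=np.array([.9956,-.0938,0])
print(s["t"],s["eef_pos"],s["ft_force"],"finger face along n, from unit front",(s["eef_pos"]+10*n-[579.4,-157,0])@n)
E
python3 m.py top2
```

```text
5.25 [ 498.55786889 -147.55727819   56.70178108] [ 0.09954767 -0.33713013  0.29291769] finger face along n, from unit front -71.37197504055759
```

View pics/top2.png

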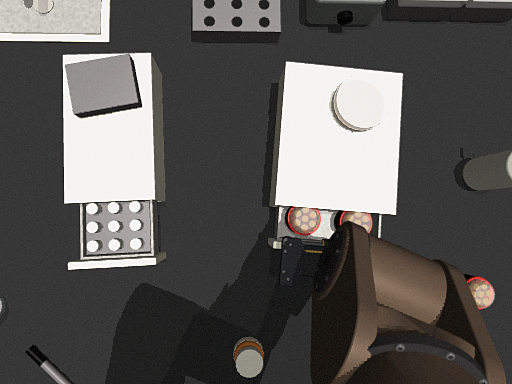

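The drawer has moved in with the finger: its panel's left end is at about (275,242), up from row 276. The tube drawer has not moved. I go on at the same speed, then slow before the detent.

>>> apply_moves(
  increments=[
    [1,0,-4,0,0],
    [1,0,-4,0,0],
    [1,0,-4,0,0],
    [1,0,-4,0,0],
    [1,0,-4,0,0],
    [1,0,-4,0,0],
    [1,0,-3,0,0],
    [1,0,-3,0,0],
    [1,0,-3,0,0],
    [1,0,-2,0,0],
  ],
)

```text
t: 6.25
eef_pos: [532.6, -150.6, 56.6]
tcp_rot: [-1.035, 1.571, 0.442]
ft_force: [-0.3, -0.8, 0.8]
opening: 0.005
```

>>> apply_moves(
  increments=[
    [1,0,-2,0,0],
    [1,0,-2,0,0],
    [1,0,-1.5,0,0],
    [1,0,-1.5,0,0],
    [1,0,-1.5,0,0],
  ],
)

```text
t: 6.75
eef_pos: [540.5, -151.3, 56.6]
tcp_rot: [1.317, 1.57, 2.794]
ft_force: [-8.6, -2.1, 5.6]
opening: 0.004
```

>>> apply_moves(
  increments=[
    [1,0,-1,0,0],
    [1,0,-1,0,0],
    [1,0,-1,0,0],
  ],
)

```text
t: 7.05
eef_pos: [542.4, -151.5, 56.6]
tcp_rot: [1.384, 1.568, 2.86]
ft_force: [-9.0, -1.3, 5.1]
opening: 0.005
```

```bash
python3 m.py top3
```

```text
7.1 [ 542.76818282 -151.54772645   56.62873159] [-4.7056998  -0.23522596  2.5941242 ] finger face along n, from unit front -26.9818824432834
```

>>> apply_moves(
  increments=[
    [1,0,-1,0,0],
    [1,0,-1,0,0],
    [1,0,-1,0,0],
  ],
)

```text
t: 7.4
eef_pos: [546.1, -151.9, 56.6]
tcp_rot: [1.341, 1.569, 2.818]
ft_force: [-4.9, -0.8, 2.2]
opening: 0.003
```

>>> apply_moves(
  increments=[
    [1,0,-1,0,0],
    [1,0,-1,0,0],
    [1,0,-1,0,0],
  ],
)

```text
t: 7.7
eef_pos: [549.8, -152.2, 56.6]
tcp_rot: [0.828, 1.571, 2.305]
ft_force: [-2.5, -0.8, 1.0]
opening: 0.002
```

```bash
python3 m.py top4
```

```text
7.75 [ 550.17655673 -152.3069393    56.63434567] [ 0.46482026  1.04839456 -0.29055426] finger face along n, from unit front -19.534891211701478
```

View pics/top4.png

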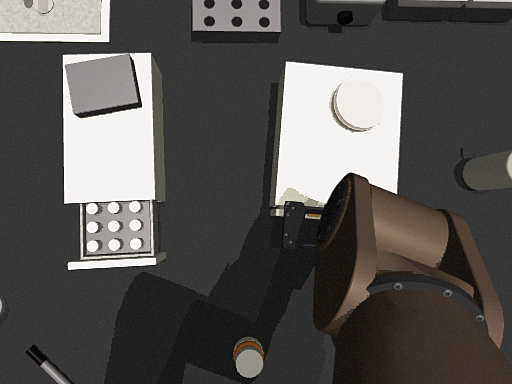

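The panel's left end is now almost at the unit's front edge, around (276,213). The force has fallen to about zero past the detent peak. I follow on gently to the stop.

>>> apply_moves(
  increments=[
    [1,0,-1,0,0],
    [1,0,-1,0,0],
    [1,0,-1,0,0],
    [1,0,-1,0,0],
  ],
)

```text
t: 8.15
eef_pos: [554.0, -152.6, 56.6]
tcp_rot: [-1.551, 1.57, -0.074]
ft_force: [-0.4, -0.4, -0.5]
opening: 0.003
```

>>> apply_moves(
  increments=[
    [1,0,-1,0,0],
    [1,0,-1,0,0],
  ],
)

```text
t: 8.35
eef_pos: [555.1, -152.7, 56.6]
tcp_rot: [1.389, 1.569, 2.866]
ft_force: [-10.0, -0.7, 6.3]
opening: 0.002
```

>>> apply_moves(
  increments=[
    [1,0,-0.5,0,0],
    [1,0,-0.5,0,0],
  ],
)

```text
t: 8.55
eef_pos: [555.0, -152.7, 56.6]
tcp_rot: [1.403, 1.567, 2.88]
ft_force: [-14.6, -1.9, 8.6]
opening: 0.002
```

>>> apply_moves(
  increments=[
    [1,0,-0.5,0,0],
    [1,0,-0.5,0,0],
  ],
)

```text
t: 8.75
eef_pos: [555.0, -152.6, 56.6]
tcp_rot: [1.413, 1.565, 2.89]
ft_force: [-19.9, -2.6, 12.0]
opening: 0.005
```

Position has stopped advancing while force rises: the drawer is at its stop. Now back off.

>>> apply_moves(
  increments=[
    [1,0,1,0,0],
    [1,0,1,0,0],
    [1,0,2,0,0],
    [1,0,5,0,0],
    [1,0,15,0,0],
    [1,0,25,0,0],
    [1,0,25,0,0],
    [1,0,25,0,0],
    [1,0,25,0,0],
    [1,0,10,0,0],
  ],
)

```text
t: 9.75
eef_pos: [422.5, -139.9, 56.7]
tcp_rot: [1.085, 1.57, 2.561]
ft_force: [0.3, -0.6, -0.2]
opening: 0.003
```

>>> apply_moves(
  increments=[
    [1,-30,0,0,0],
    [1,-40,0,0,0],
    [1,-40,0,0,0],
    [1,-40,0,0,0],
    [1,-20,0,0,0],
    [1,0,0,40,0],
    [1,0,0,40,0],
    [1,0,0,40,0],
    [1,0,0,40,0],
    [1,0,0,0,0],
  ],
)

```text
t: 10.75
eef_pos: [439.8, 22.3, 227.0]
tcp_rot: [-1.052, 1.569, 0.428]
ft_force: [0.1, -0.1, 0.3]
opening: 0.003
```

```bash
python3 m.py top5; python3 - <<'E'
from cell import imaging
from h import *
import pickle
d=pickle.load(open("c0.pkl","rb"))
c=imaging.read_camera("side");cv2.imwrite("pics/side5.png",c["pixels"][:,:,::-1])
t=cv2.imread("pics/top5.png");cv2.imwrite("pics/crop5.png",cv2.resize(t[180:300,50:420],None,fx=2,fy=2,interpolation=cv2.INTER_CUBIC))
a,b=(cv2.cvtColor(x,cv2.COLOR_RGB2GRAY)[180:300,55:170].astype(int) for x in(d["top"]["pixels"],t[:,:,::-1].copy()))
print("tube area mean/max change",abs(a-b).mean(),abs(a-b).max())
E
```

```text
10.8 [439.82457114  20.62725649 226.87894383] [-0.40615846 -0.70222027  0.15263833] finger face along n, from unit front -145.62255563156393
tube area mean/max change 8.98231884057971 34
```

View pics/crop5.png

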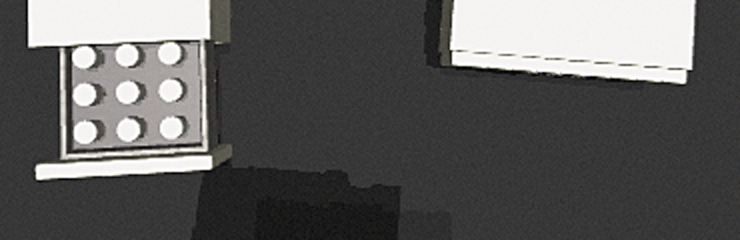

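View pics/side5.png

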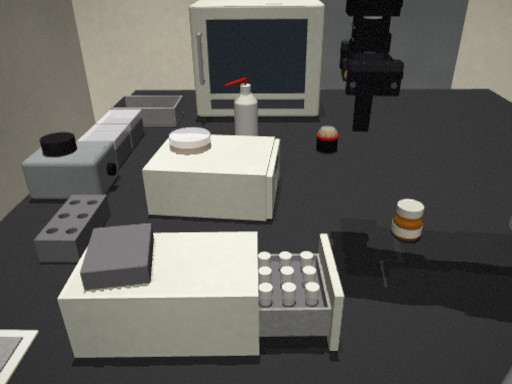

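The wide drawer's front lies flush against its unit in both views: a hairline seam in the top crop at rows 50–80, and no gap in the side view at (273,175). The tube drawer is still open and the arm is clear. The brightness change over the tube drawer was small but not zero, so I check its front's position, then hand in.

```bash
python3 - <<'E'
from cell import env
from h import *
import pickle
d=pickle.load(open("c0.pkl","rb"))["top"]
for im in(d["pixels"],cv2.imread("pics/top5.png")[:,:,::-1].copy()):
    for a,r in rects({"pixels":im}):
        if 240<r[0][1]<290 and r[0][0]<200: print("tube front",r)
    g=cv2.cvtColor(im,cv2.COLOR_RGB2GRAY)[240:290,80:145].astype(int).mean(1);print("rows of edges",240+np.argsort(-abs(np.diff(g)))[:4])
env.job_done()
E
```

```text
tube front ((111.51229858398438, 263.2215270996094), (7.044692516326904, 87.4207534790039), 86.8201675415039)
rows of edges [266 267 265 260]
tube front ((111.484619140625, 263.22308349609375), (7.155632972717285, 87.4762191772461), 86.8201675415039)
rows of edges [267 265 266 260]
the job is handed in; nothing more can be done
```

I pushed the wider bucket drawer home with the closed fingers and handed the job in at about 11 s of the 43 s allowed. I slowed from about 40 mm/s to 10 mm/s for the detent.

- **Seating:** After the detent the resistance dropped to zero. At the stop the position held at x = 555 mm while the push rose to about 23 N in total, under the 40 N limit. After I backed off, both views showed the front flush with its unit and staying there.
- **Tube drawer:** Its front is at the same pixel position before and after, within 0.03 px, so it is still open as it was.
- **Disagreement:** By my estimate the finger ended about 14.6 mm in front of the unit's measured edge, while I had assumed 12 mm for the panel thickness. That 2.6 mm difference is close to the calibration error of about 2 mm. I trusted the hard stop and the flush views over it.
- **Unexplained reading:** The brightness change over the tube drawer's area averaged 9 grey levels. I put that down to image noise or lighting, since the drawer front's position did not change.

The arm was clear of everything when I handed in.

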